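# Feel the end float of two winder shafts and set the slack unit into the fence

## Task

One of the two bearing units in the cradle has too much end float: feel each shaft by pushing it fully home and then drawing it out to its outer stop, and leave both shafts drawn out. Set the slack unit, the one whose shaft travels much farther, down in the L-shaped fence and push it square and flush into the inner corner, its back against the far leg, one side against the right-hand leg and its shaft towards the robot. Leave the good unit standing in its bay and do not disturb the things lying around.

Things in the scene. Friction and masses are not known exactly. Their poses are not given: they have to be found in the camera images.
- cradle: Test cradle fixed to the bench: aluminium plate 130 (x) x 210 (y) x 6 mm with two bays centred at y = +60 and -60 mm. Dark steel lips round each bay rise 14 mm above the plate, 1.5 mm clear of the unit's foot; a unit lifts straight out. Origin: centre of underside. x = towards the units' backs, y = left, z = up.
- fence: L-shaped steel fence on a fixed 6 mm plate, right of the cradle. Origin: inner corner of the legs, at bench height. Far leg: inner face x = 0, runs 115 mm along +y. Right-hand leg: inner face y = 0, runs 150 mm along -x. Leg tops 30 mm above the bench. Plate is free at x < 0, y > 0. A unit flush in the corner has its origin at x = -50, y = +28, z = 6 mm, axes parallel to the fence's.
- unit_1: Bearing unit 1, loose, 0.9 kg, at first in the left-hand bay (y = +60 mm) of the cradle. Looks exactly like the other; either may be slack. Origin: centre of underside; x = along the shaft to the back, y = left, z = up. Foot 100 (x) x 56 x 12 mm; on its middle a housing 60 (x) x 50 (y) mm, to 74 mm high: grip it across the 50 mm. Shaft leaves the front (-x) 42 mm above the underside.
- unit_2: Bearing unit 2, loose, 0.9 kg, at first in the right-hand bay (y = -60 mm) of the cradle. Looks exactly like the other; either may be slack. Origin: centre of underside; x = along the shaft to the back, y = left, z = up. Foot 100 (x) x 56 x 12 mm; on its middle a housing 60 (x) x 50 (y) mm, to 74 mm high: grip it across the 50 mm. Shaft leaves the front (-x) 42 mm above the underside.
- shaft_1 (a joint): Shaft 1: distance drawn out (unit's -x), m; 0 = home on the inner stop; starts at 2 to 3.5 mm. Slides with 2.5 N friction, stays where left, does not turn. Hidden outer stop: at about 5 mm in the good unit, 14 mm in the slack one. The unit may shift up to 3 mm in its bay while the shaft is pushed or pulled.
- shaft_2 (a joint): Shaft 2: distance drawn out (unit's -x), m; 0 = home on the inner stop; starts at 2 to 3.5 mm. Slides with 2.5 N friction, stays where left, does not turn. Hidden outer stop: at about 5 mm in the good unit, 14 mm in the slack one. The unit may shift up to 3 mm in its bay while the shaft is pushed or pulled.
- hub_1 (a point): Centre of the steel hub on the end of shaft 1: 26 mm diameter, 24 mm long, axis along the unit's x; moves with the shaft. With the shaft home it lies 88 mm in front (-x) of the unit's origin, 42 mm above its underside. Between hub and housing 41 mm of bare 12 mm shaft. Can be pinched from above.
- hub_2 (a point): Centre of the steel hub on the end of shaft 2: 26 mm diameter, 24 mm long, axis along the unit's x; moves with the shaft. With the shaft home it lies 88 mm in front (-x) of the unit's origin, 42 mm above its underside. Between hub and housing 41 mm of bare 12 mm shaft. Can be pinched from above.
- back_1 (a point): Point on unit 1: middle of the lower back edge of its foot, 50 mm behind (+x) the unit's origin, at underside height. Same axes as the unit. In the fence corner it comes to x = 0, y = +28, z = 6 mm of the fence's frame.
- back_2 (a point): Point on unit 2: middle of the lower back edge of its foot, 50 mm behind (+x) the unit's origin, at underside height. Same axes as the unit. In the fence corner it comes to x = 0, y = +28, z = 6 mm of the fence's frame.
- glue_bottle: White glue bottle with a pointed cap, 38 mm diameter, 109 mm high, standing behind the work; bystander. Origin: centre of the underside.
- spindle: Bare steel spindle with a square flange, 41 x 100 x 42 mm, lying in front of the work; bystander. Origin: centre of the underside.
- bobbin_1: Bobbin of copper wire with black flanges, 65 mm diameter, 63 mm high, standing behind the work; bystander. Origin: centre of the underside.
Things that resemble listed ones, but are neither listed nor needed, are in the scene too. Leave any pink look-alike of the unit_2 alone.

How it is judged (in metres and radians):
On the way, in this order (a step that is already met when the one before it is completed fails the run):
1. one of the shafts is pushed home against its inner stop (within 1.5 mm) (value of joint any of shaft_1, shaft_2 below 0.0015 m), for 0.1 s.
2. one shaft stands drawn out (more than 3.8 mm) while the other is pushed home (within 1.5 mm) (((value of joint shaft_1 above 0.0038 m and value of joint shaft_2 below 0.0015 m) or (value of joint shaft_2 above 0.0038 m and value of joint shaft_1 below 0.0015 m))), for 0.1 s.
3. both shafts are drawn out to their outer stops, the slack one by more than 11 mm and the good one by more than 3.8 mm (((value of joint shaft_1 above 0.011 m and value of joint shaft_2 above 0.0038 m) or (value of joint shaft_2 above 0.011 m and value of joint shaft_1 above 0.0038 m))), for 0.1 s.
At the end, for the whole second after the job is handed in: The slack unit (shaft out over 11 mm) stands upright, at rest on the fence plate, back and right side within 2.5 mm of the legs, square within 0.035 rad, shaft to the robot; the good unit (shaft out over 3.8 mm) stands upright in its bay, within 6 mm of its place (((value of joint shaft_1 above 0.011 m and value of joint shaft_2 above 0.0038 m and x of back_1 in the frame of fence between -0.0025 and 0.0025 m and y of back_1 in the frame of fence between 0.0255 and 0.0305 m and angle between the x axis of unit_1 and the x axis of fence, either way round below 0.035 rad and angle between each of unit_1, unit_2's own z axis and vertical below 0.04 rad and z of back_1 in the frame of fence below 0.009 m and linear speed of unit_1 below 0.01 m/s and x of unit_2 in the frame of cradle between -0.006 and 0.006 m and y of unit_2 in the frame of cradle between -0.066 and -0.054 m and z of unit_2 in the frame of cradle below 0.009 m) or (value of joint shaft_2 above 0.011 m and value of joint shaft_1 above 0.0038 m and x of back_2 in the frame of fence between -0.0025 and 0.0025 m and y of back_2 in the frame of fence between 0.0255 and 0.0305 m and angle between the x axis of unit_2 and the x axis of fence, either way round below 0.035 rad and angle between each of unit_2, unit_1's own z axis and vertical below 0.04 rad and z of back_2 in the frame of fence below 0.009 m and linear speed of unit_2 below 0.01 m/s and x of unit_1 in the frame of cradle between -0.006 and 0.006 m and y of unit_1 in the frame of cradle between 0.054 and 0.066 m and z of unit_1 in the frame of cradle below 0.009 m))); the robot touches nothing.
It fails at once if the glue bottle is knocked over or pushed away (more than 30 mm) (distance of glue_bottle from where it was at the start of the episode above 0.03 m).
It fails at once if the spare spindle is knocked over or pushed away (more than 30 mm) (distance of spindle from where it was at the start of the episode above 0.03 m).
It fails at once if the wire bobbin is knocked over or pushed away (more than 30 mm) (distance of bobbin_1 from where it was at the start of the episode above 0.03 m).
It fails at once if unit 1 is tipped over (more than 0.5 rad) (angle between unit_1's own z axis and vertical above 0.5 rad).
It fails at once if unit 2 is tipped over (more than 0.5 rad) (angle between unit_2's own z axis and vertical above 0.5 rad).
It also fails if it takes over 64 s, if anything falls off the work surface, if the arm or the gripper's body presses on something with over 40 N, if the wrist force passes 120 N, or if a joint passes its speed limit or range.

## Robot

A 6-joint arm with a two-finger parallel gripper is mounted at the origin on a cart in front of the work surface, level with it; the furniture and walls round the work are solid. World frame = base frame: x ahead of the robot, y to its left, z up, the work surface at z = 0. Lengths are in mm, angles in rad, forces in N, time in s.
With the tool pointing down it reaches from about 325 to 925 mm from the base axis. Payload 3.1 kg.
Tool frame: the origin (TCP) lies midway between the tips of the shut fingers; the grasp point (between the pads) lies 19 mm behind it; z points along the fingers, y is the line along which they close (so a half turn about z gives the same grasp; the last joint's range is limited). The gripper opens to 85 mm and grips with 20 to 120 N. Pads are 22 mm wide; open, the fingers measure 114 mm over their backs; the gripper's body (76 mm by 85 mm) begins 54 mm behind the grasp point. The pads swing forward as they close: fully open they stand 13 mm farther back than shut.
Start: joints at [-1.327, 0.217, 1.613, -0, 1.311, -0.112], TCP at [217.734, -585.859, 231.3] pointing down, gripper open.
Joint ranges: [-2.75, 2.75], [-0.78, 2.1], [0.31, 2.55], [-1.13, 4.27], [0.13, 2.63], [-2.58, 2.58]. Speed limits (rad/s): [2.79, 2.79, 3.14, 3.14, 3.14, 3.14].

## Interface

Orientations are given as a 3x3 rotation matrix whose columns are the frame's x, y, z axes.
In Python, from plant import read_state, grab_frame, close_job gives the robot as it stands. The module is installed in compiled form; this text tells all that it offers.
- The arm moves only by the shell command python3 -m creep 'ROWS' [FORCE]. ROWS is JSON, a list of rows, each an object with "rotation": the turn, a rotation vector about the tool's x, y, z in rad, a list of three; "dp": the shift along the tool's x, y, z in mm, a list of three; "claw": the finger opening in mm, from 0 to 85.4. A call has exactly 10 rows; each row shifts and turns the commanded pose from where the row before left it, along the tool's axes as they then stand; what a row does not reach is not made up. A row lasts 1/12 s, in which the tool goes at most 41.7 mm and 7.16 degrees, less where a joint would pass 70% of its speed; a pose out of reach is approached as far as the arm can. A call with a gripper value outside its range is refused whole. The fingers move at their own pace and stop on an object; FORCE is the grip in N (left out, the last holds). Time passes only in rows, so rows that do not move let the fingers close, or fill a call up. It gives the time, the measured TCP pose, the force, the opening and the grip force at its end, in the units of the state.
- read_state(): the state, without advancing time (a new reading comes with each control period).
- grab_frame(name): name is "scene" or "top" or "wrist"; returns a dict with "img" (400x640x3 uint8, red, green, blue), "fx", "fy", "cx", "cy" (pixels), "extrinsics" (4x4, takes a point from camera to world coordinates). Camera axes: x right, y down, z forward; pixel columns grow to the right and rows downward; lengths in mm; the calibration is good to about 2 mm. A picture is of the moment at which its call begins. There is no depth.
- close_job(): hands the job in; it is judged then, once.
The state is a dict: "time": time; "qpos": joint angles; "qd": joint speeds; "joint_torque": joint torques, N m; "eef_pos": TCP position; "tcp_rot": TCP orientation; "force": force on the tool from outside, world axes, zero at the start; "ft_torque": the same for the moment, N m; "finger_gap": opening from 0.0 (shut) to 1.0 (fully open); "finger_force": force on a finger pad.
Only numpy, scipy, OpenCV 4.12 (cv2) and the standard library are available. Lean on these libraries where they do the work, as an engineer would, in place of code of your own. Each camera call takes 0.05 s, during which the arm holds its last target. There are 200 camera calls.

## Working session

There is one attempt and no reset: what is moved stays moved. The work goes in short steps, Python scripts to look and compute and a shell command to move; the robot and the scene stay as the last step left them, time stands still between calls to the robot, and variables do not carry over. Pictures are saved under pics/ and viewed, at most 10 in all, crops included, and the job is handed in when it is done.

```bash
mkdir -p pics; python3 - <<'E'
from plant import *
import cv2,numpy as np
np.set_printoptions(precision=4,suppress=True)
s=read_state();print(s)
for n in("scene","top"):
    f=grab_frame(n);cv2.imwrite(f"pics/{n}0.png",f["img"][:,:,::-1]);print(n,f["fx"],f["fy"],f["cx"],f["cy"]);print(f["extrinsics"])
E
```

```text
{'time': 0.0, 'qpos': array([-1.3272,  0.2178,  1.615 , -0.    ,  1.3113, -0.1122]), 'qd': array([ 0.0008, -0.0018, -0.0021, -0.0006, -0.001 ,  0.0008]), 'joint_torque': array([  0.0011, -39.6846, -30.3851,  -0.0001,   0.0097,   0.    ]), 'eef_pos': array([ 217.5479, -585.0258,  229.9167]), 'tcp_rot': array([[ 0.9374,  0.3484, -0.0006],
       [ 0.3484, -0.9374,  0.0024],
       [ 0.0003, -0.0024, -1.    ]]), 'force': array([-0.3178, -0.4008, -0.1126]), 'ft_torque': array([-0.0196, -0.0547, -0.0005]), 'finger_force': 0.0, 'finger_gap': 1.0009614131593891}
scene 471.14345435487394 471.14345435487394 320.01560938192915 192.1981385288471
[[  -0.4807   -0.5552    0.6787 -396.354 ]
 [  -0.8766    0.2852   -0.3876  481.8358]
 [   0.0216   -0.7813   -0.6238  983.3784]
 [   0.        0.        0.        1.    ]]
top 433.8603531910726 433.8603531910726 318.59573900103703 196.27714150249912
[[  -0.0286   -0.9969    0.0739  507.3017]
 [  -0.9996    0.0288    0.0012  -56.5322]
 [  -0.0033   -0.0738   -0.9973 1076.0104]
 [   0.        0.        0.        1.    ]]
```

View pics/scene0.png

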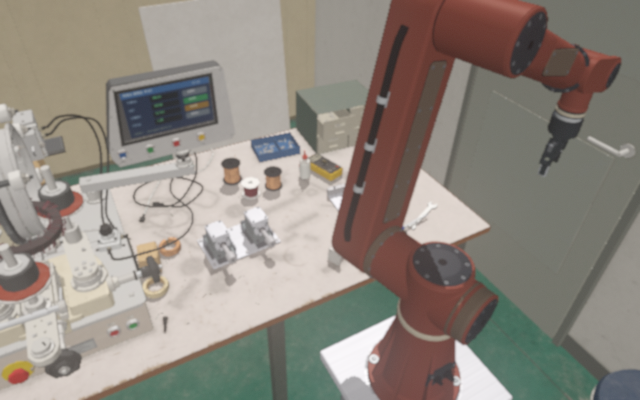

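View pics/top0.png

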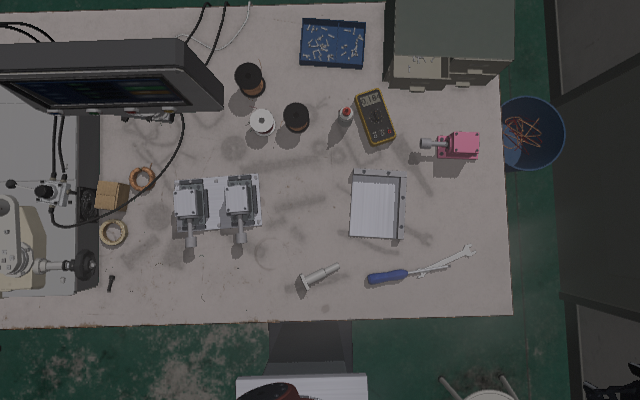

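The scene view shows the cradle with two units at about (240,240). In the top view the cradle is at (172–262,175–230), hubs at (190,240) and (240,237), and the fence at (348–405,170–240).

```bash
cat > h.py <<'E'
from plant import *
import cv2,numpy as np
np.set_printoptions(precision=3,suppress=True)
def ray(f,uv):
    E=f["extrinsics"];d=E[:3,:3]@np.array([(uv[0]-f["cx"])/f["fx"],(uv[1]-f["cy"])/f["fy"],1.]);return E[:3,3],d
def onz(f,uv,z):
    o,d=ray(f,uv);return o+d*(z-o[2])/d[2]
def proj(f,p):
    E=f["extrinsics"];c=E[:3,:3].T@(np.array(p)-E[:3,3]);return np.array([f["fx"]*c[0]/c[2]+f["cx"],f["fy"]*c[1]/c[2]+f["cy"]])
def meet(a,b): # rays' nearest point
    (o1,d1),(o2,d2)=a,b
    t=np.linalg.lstsq(np.c_[d1,-d2],o2-o1,rcond=None)[0];p,q=o1+d1*t[0],o2+d2*t[1];return (p+q)/2,np.linalg.norm(p-q)
E
python3 - <<'E'
from h import *
f=grab_frame("top");im=f["img"][:,:,::-1]
c=cv2.resize(im[160:255,165:415],None,fx=3.2,fy=3.2,interpolation=cv2.INTER_CUBIC);cv2.imwrite("pics/topc.png",c)
for n,uv,z in [("hub1",(190,240),48),("hub2",(240,237),48),("h1",(187,203),80),("h2",(240,198),80)]:print(n,onz(f,uv,z))
E
```

```text
hub1 [488.76  251.137  48.   ]
hub2 [492.442 132.972  48.   ]
h1 [574.316 247.901  80.   ]
h2 [582.332 125.711  80.   ]
```

View pics/topc.png

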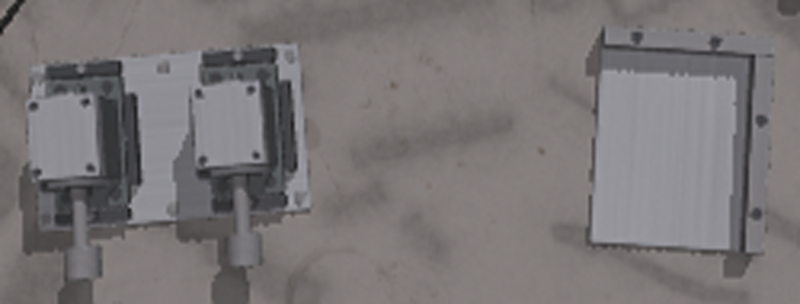

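The crop shows the cradle plate's corners at about (28,66), (299,44), (310,212), (42,230), the hubs at (83,262) and (240,250), and the fence's inner corner at (752,54), with the right leg running to (743,250).

```bash
python3 - <<'E'
from h import *
f=grab_frame("top")
g=lambda u,v,z:onz(f,(165+u/3.2,160+v/3.2),z)
P=[g(*p,6) for p in[(28,66),(299,44),(310,212),(42,230)]]
print("cradle",np.mean(P,0));d=P[0]-P[1];print(np.degrees(np.arctan2(d[1],d[0]))-90,np.linalg.norm(d));d=P[0]-P[3];print(np.degrees(np.arctan2(d[1],d[0])),np.linalg.norm(d))
for n,a,z in[("hub1",(83,262),48),("hub2",(240,250),48),("top1",(66,137),80),("top2",(230,125),80)]:print(n,g(*a,z))
c=g(752,54,30);print("fence",c)
for q in[(605,48),(743,250)]:
  d=g(*q,30)-c;print(np.degrees(np.arctan2(d[1],d[0])),np.linalg.norm(d))
w=grab_frame("wrist");print(w["fx"],w["cx"],w["cy"]);s=read_state();R=s["tcp_rot"]
E=w["extrinsics"];print("cam in tool",R.T@E[:3,:3],R.T@(E[:3,3]-s["eef_pos"]))
E
```

```text
cradle [577.059 193.721   6.   ]
3.0104610983471787 210.8474402444429
4.619682719215631 127.56201776502326
hub1 [484.292 248.953  48.   ]
hub2 [489.798 133.012  48.   ]
top1 [574.839 251.065  80.   ]
top2 [580.088 132.945  80.   ]
fence [ 626.241 -253.845   30.   ]
85.98411443904864 111.39281019033444
174.95864140136976 148.08523994640774
317.15956791225835 324.28446891505416 196.64288079640284
cam in tool [[ 0.001 -0.959 -0.283]
 [ 1.     0.001 -0.   ]
 [ 0.001 -0.283  0.959]] [  70.992   -0.604 -141.684]
```

```bash

python3 -m creep '[{"rotation":[0,0,0.098],"dp":[0,0,0],"claw":85},{"rotation":[0,0,0.098],"dp":[0,0,0],"claw":85},{"rotation":[0,0,0.098],"dp":[0,0,0],"claw":85},{"rotation":[0,0,0],"dp":[13,-32,0],"claw":85},{"rotation":[0,0,0],"dp":[13,-32,0],"claw":85},{"rotation":[0,0,0],"dp":[13,-32,0],"claw":85},{"rotation":[0,0,0],"dp":[13,-32,0],"claw":85},{"rotation":[0,0,0],"dp":[13,-32,0],"claw":85},{"rotation":[0,0,0],"dp":[13,-32,0],"claw":85},{"rotation":[0,0,0],"dp":[13,-32,0],"claw":85}]' 60
python3 -m creep '[{"rotation":[0,0,0],"dp":[13,-32,0],"claw":85},{"rotation":[0,0,0],"dp":[13,-32,0],"claw":85},{"rotation":[0,0,0],"dp":[13,-32,0],"claw":85},{"rotation":[0,0,0],"dp":[13,-32,0],"claw":85},{"rotation":[0,0,0],"dp":[13,-32,0],"claw":85},{"rotation":[0,0,0],"dp":[13,-32,0],"claw":85},{"rotation":[0,0,0],"dp":[13,-32,0],"claw":85},{"rotation":[0,0,0],"dp":[13,-32,0],"claw":85},{"rotation":[0,0,0],"dp":[13,-32,0],"claw":85},{"rotation":[0,0,0],"dp":[13,-32,0],"claw":85}]'
python3 -m creep '[{"rotation":[0,0,0],"dp":[13,-32,0],"claw":85},{"rotation":[0,0,0],"dp":[13,-32,0],"claw":85},{"rotation":[0,0,0],"dp":[13,-32,0],"claw":85},{"rotation":[0,0,0],"dp":[13,-32,0],"claw":85},{"rotation":[0,0,0],"dp":[13,-32,0],"claw":85},{"rotation":[0,0,0],"dp":[13,-32,0],"claw":85},{"rotation":[0,0,0],"dp":[13,-22,0],"claw":85},{"rotation":[0,0,0],"dp":[0,0,0],"claw":85},{"rotation":[0,0,0],"dp":[0,0,0],"claw":85},{"rotation":[0,0,0],"dp":[0,0,0],"claw":85}]'
python3 - <<'E'
from h import *
f=grab_frame("wrist");cv2.imwrite("pics/w1.png",f["img"][:,:,::-1]);np.savez("w1",**f);s=read_state();print(s["eef_pos"],s["tcp_rot"],s["qpos"],f["extrinsics"])
E
```

```text
time: 1.08
eef_pos: [294.9, -355.0, 231.2]
tcp_rot: [[0.998, 0.061, 0.0], [0.061, -0.998, 0.0], [0.0, -0.0, -1.0]]
force: [0.4, -0.1, -0.6]
finger_gap: 0.995
finger_force: 0.0
time: 1.92
eef_pos: [404.9, -27.5, 231.5]
tcp_rot: [[0.998, 0.062, 0.001], [0.062, -0.998, -0.0], [0.001, 0.0, -1.0]]
force: [1.5, -0.0, -0.0]
finger_gap: 0.992
finger_force: 0.0
time: 2.75
eef_pos: [481.8, 189.5, 230.9]
tcp_rot: [[0.998, 0.062, -0.001], [0.062, -0.998, -0.001], [-0.001, 0.001, -1.0]]
force: [-0.5, -0.5, 0.3]
finger_gap: 0.991
finger_force: 0.0
[481.807 189.152 231.019] [[ 0.998  0.061 -0.001]
 [ 0.061 -0.998 -0.001]
 [-0.001  0.001 -1.   ]] [ 0.239 -0.013  1.864 -0.     1.291  1.748] [[  0.063  -0.957  -0.284 552.686]
 [ -0.998  -0.06   -0.019 194.331]
 [  0.001   0.284  -0.959 372.735]
 [  0.      0.      0.      1.   ]]
```

View pics/w1.png

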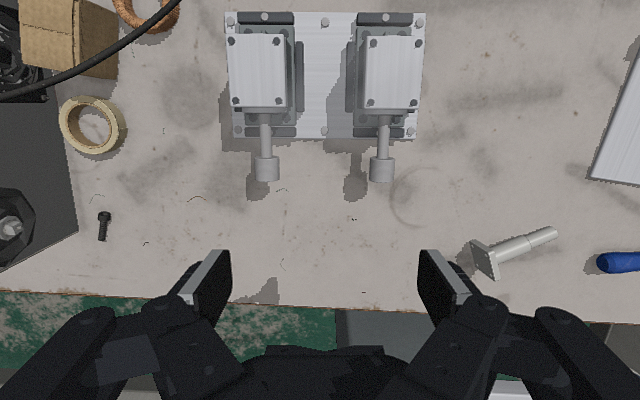

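The wrist view shows both hubs, at (267,169) and (382,168), the housing tops (230–291,34–107) and (360–422,36–109), and the spindle at (515,250).

```bash
python3 - <<'E'
from h import *
w=dict(np.load("w1.npz"));t=grab_frame("top")
P=lambda u,v:(165+u/3.2,160+v/3.2)
for n,a,b,z in[("hub1",(267,169),P(83,262),48),("hub2",(382,168),P(240,250),48),("top1",(260,70.5),P(66,137),80),("top2",(391,72.5),P(230,125),80),("cr tl",(225,13),P(28,66),6),("cr tr",(426,13),P(299,44),6),("cr br",(415,139),P(310,212),6),("cr bl",(233,139),P(42,230),6)]:
  print(n,onz(w,a,z),*meet(ray(w,a),ray(t,b)))
s=read_state();R=s["tcp_rot"]
E
```

```text
hub1 [482.76  249.459  48.   ] [484.059 248.198  52.363] 1.2258283827578147
hub2 [491.35  130.095  48.   ] [491.064 131.564  52.857] 2.601530902405175
top1 [575.614 251.062  80.   ] [575.169 250.867  80.79 ] 0.7680113726157647
top2 [581.137 138.279  80.   ] [581.782 135.615  66.253] 1.3789041512542275
cr tl [634.437 301.654   6.   ] [636.343 304.499  -0.791] 1.7750714757581483
cr tr [647.521  95.175   6.   ] [648.315  93.511   0.446] 1.3054548322402098
cr br [519.339  87.955   6.   ] [517.797  86.828   1.243] 2.2765877460734414
cr bl [506.212 295.824   6.   ] [508.111 291.436  15.6  ] 3.562071390586973
```

```bash

python3 -m creep '[{"rotation":[0,0,0],"dp":[2.3,-30,0],"claw":85},{"rotation":[0,0,0],"dp":[2.4,-30,0],"claw":85},{"rotation":[0,0,0],"dp":[0,0,30],"claw":85},{"rotation":[0,0,0],"dp":[0,0,35],"claw":85},{"rotation":[0,0,0],"dp":[0,0,35],"claw":70},{"rotation":[0,0,0],"dp":[0,0,30],"claw":60},{"rotation":[0,0,0],"dp":[0,0,30],"claw":60},{"rotation":[0,0,0],"dp":[0,0,22],"claw":60},{"rotation":[0,0,0],"dp":[0,0,20],"claw":60},{"rotation":[0,0,0],"dp":[0,0,0],"claw":60}]' 20
python3 - <<'E'
from h import *
f=grab_frame("wrist");cv2.imwrite("pics/w2.png",f["img"][:,:,::-1]);s=read_state();print(s["eef_pos"],s["tcp_rot"],s["force"],s["finger_gap"])
E
```

```text
time: 3.68
eef_pos: [479.2, 247.4, 24.9]
tcp_rot: [[0.998, 0.06, -0.009], [0.06, -0.998, -0.003], [-0.009, 0.003, -1.0]]
force: [-0.8, 0.2, -0.5]
finger_gap: 0.701
finger_force: 0.0
[480.897 248.145  27.153] [[ 0.998  0.06  -0.006]
 [ 0.06  -0.998 -0.002]
 [-0.006  0.002 -1.   ]] [-0.39   0.535 -0.117] 0.7060350549568314
```

View pics/w2.png

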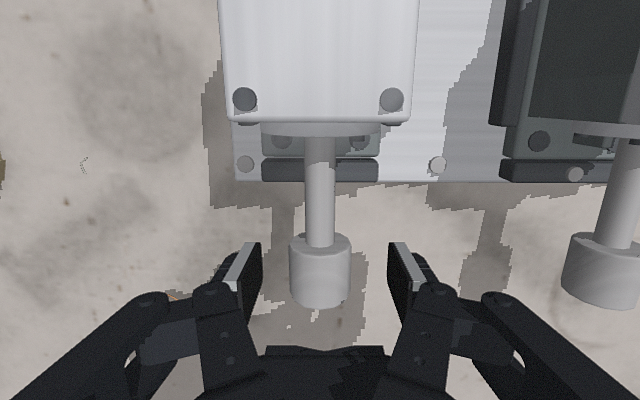

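The hub, at (320,270), is centred between the pads at (245,270) and (400,270). I will close and then push in small steps.

```bash
cat > st.py <<'E'
from h import *
s=read_state();print(s["time"],s["eef_pos"],s["force"],s["ft_torque"],s["finger_gap"],s["finger_force"])
E
python3 -m creep '[{"rotation":[0,0,0],"dp":[0,0,0],"claw":40},{"rotation":[0,0,0],"dp":[0,0,0],"claw":20},{"rotation":[0,0,0],"dp":[0,0,0],"claw":20},{"rotation":[0,0,0],"dp":[0,0,0],"claw":20},{"rotation":[0,0,0],"dp":[0,0,0],"claw":20},{"rotation":[0,0,0],"dp":[0,0,0],"claw":20},{"rotation":[0,0,0],"dp":[0,0,0],"claw":20},{"rotation":[0,0,0],"dp":[0,0,0],"claw":20},{"rotation":[0,0,0],"dp":[0,0,0],"claw":20},{"rotation":[0,0,0],"dp":[0,0,0],"claw":20}]' 20; python3 st.py
python3 -m creep '[{"rotation":[0,0,0],"dp":[0.3,0,0],"claw":20},{"rotation":[0,0,0],"dp":[0.3,0,0],"claw":20},{"rotation":[0,0,0],"dp":[0.3,0,0],"claw":20},{"rotation":[0,0,0],"dp":[0.3,0,0],"claw":20},{"rotation":[0,0,0],"dp":[0.3,0,0],"claw":20},{"rotation":[0,0,0],"dp":[0.3,0,0],"claw":20},{"rotation":[0,0,0],"dp":[0.2,0,0],"claw":20},{"rotation":[0,0,0],"dp":[0,0,0],"claw":20},{"rotation":[0,0,0],"dp":[0,0,0],"claw":20},{"rotation":[0,0,0],"dp":[0,0,0],"claw":20}]' 20; python3 st.py
```

```text
time: 4.57
eef_pos: [485.1, 250.4, 31.5]
tcp_rot: [[0.998, 0.062, 0.003], [0.062, -0.998, 0.001], [0.003, -0.0, -1.0]]
force: [-1.3, -1.7, 7.5]
finger_gap: 0.296
finger_force: 21.2
4.5667 [485.099 250.438  31.483] [-1.301 -1.698  7.489] [-0.334  0.068 -0.131] 0.29585511125951386 21.163156628608704
time: 5.4
eef_pos: [486.4, 250.5, 31.5]
tcp_rot: [[0.998, 0.062, 0.002], [0.062, -0.998, 0.0], [0.002, -0.0, -1.0]]
force: [-2.8, -2.2, 8.6]
finger_gap: 0.296
finger_force: 21.3
5.4 [486.397 250.514  31.489] [-2.763 -2.167  8.556] [-0.377  0.345 -0.103] 0.2961413943823131 21.303133070468903
```

```bash

python3 -m creep '[{"rotation":[0,0,0],"dp":[0.3,0,0],"claw":20},{"rotation":[0,0,0],"dp":[0.3,0,0],"claw":20},{"rotation":[0,0,0],"dp":[0.3,0,0],"claw":20},{"rotation":[0,0,0],"dp":[0.3,0,0],"claw":20},{"rotation":[0,0,0],"dp":[0.3,0,0],"claw":20},{"rotation":[0,0,0],"dp":[0.3,0,0],"claw":20},{"rotation":[0,0,0],"dp":[0.2,0,0],"claw":20},{"rotation":[0,0,0],"dp":[0,0,0],"claw":20},{"rotation":[0,0,0],"dp":[0,0,0],"claw":20},{"rotation":[0,0,0],"dp":[0,0,0],"claw":20}]' 20 >/dev/null; python3 st.py
python3 -m creep '[{"rotation":[0,0,0],"dp":[0.3,0,0],"claw":20},{"rotation":[0,0,0],"dp":[0.3,0,0],"claw":20},{"rotation":[0,0,0],"dp":[0.3,0,0],"claw":20},{"rotation":[0,0,0],"dp":[0.3,0,0],"claw":20},{"rotation":[0,0,0],"dp":[0.3,0,0],"claw":20},{"rotation":[0,0,0],"dp":[0.3,0,0],"claw":20},{"rotation":[0,0,0],"dp":[0.2,0,0],"claw":20},{"rotation":[0,0,0],"dp":[0,0,0],"claw":20},{"rotation":[0,0,0],"dp":[0,0,0],"claw":20},{"rotation":[0,0,0],"dp":[0,0,0],"claw":20}]' 20 >/dev/null; python3 st.py
```

```text
6.2333 [488.38  250.617  31.483] [-2.44  -2.297  8.212] [-0.302  0.321 -0.149] 0.2950311156172391 21.307240426540375
7.0667 [488.343 250.593  31.385] [-7.966 -2.47  13.44 ] [-0.371  1.052 -0.15 ] 0.2983829430311038 21.686481535434723
```

```bash

python3 -m creep '[{"rotation":[0,0,0],"dp":[-0.7,0,0],"claw":20},{"rotation":[0,0,0],"dp":[-0.7,0,0],"claw":20},{"rotation":[0,0,0],"dp":[-0.7,0,0],"claw":20},{"rotation":[0,0,0],"dp":[-0.7,0,0],"claw":20},{"rotation":[0,0,0],"dp":[-0.7,0,0],"claw":20},{"rotation":[0,0,0],"dp":[-0.7,0,0],"claw":20},{"rotation":[0,0,0],"dp":[-0.7,0,0],"claw":20},{"rotation":[0,0,0],"dp":[-0.7,0,0],"claw":20},{"rotation":[0,0,0],"dp":[-0.4,0,0],"claw":20},{"rotation":[0,0,0],"dp":[0,0,0],"claw":20}]' 20 >/dev/null; python3 st.py
python3 -m creep '[{"rotation":[0,0,0],"dp":[-0.4,0,0],"claw":20},{"rotation":[0,0,0],"dp":[-0.4,0,0],"claw":20},{"rotation":[0,0,0],"dp":[-0.4,0,0],"claw":20},{"rotation":[0,0,0],"dp":[-0.4,0,0],"claw":20},{"rotation":[0,0,0],"dp":[-0.4,0,0],"claw":20},{"rotation":[0,0,0],"dp":[-0.4,0,0],"claw":20},{"rotation":[0,0,0],"dp":[-0.4,0,0],"claw":20},{"rotation":[0,0,0],"dp":[-0.2,0,0],"claw":20},{"rotation":[0,0,0],"dp":[0,0,0],"claw":20},{"rotation":[0,0,0],"dp":[0,0,0],"claw":20}]' 20 >/dev/null; python3 st.py
```

```text
7.9 [485.914 250.511  31.274] [ 2.3   -2.328  6.562] [-0.384 -0.413 -0.119] 0.2955735813312674 21.13244354724884
8.7333 [482.979 250.367  31.239] [ 2.52  -1.695  5.952] [-0.358 -0.471 -0.148] 0.2946499751405624 21.10464334487915
```

```bash

python3 -m creep '[{"rotation":[0,0,0],"dp":[-0.4,0,0],"claw":20},{"rotation":[0,0,0],"dp":[-0.4,0,0],"claw":20},{"rotation":[0,0,0],"dp":[-0.4,0,0],"claw":20},{"rotation":[0,0,0],"dp":[-0.4,0,0],"claw":20},{"rotation":[0,0,0],"dp":[-0.4,0,0],"claw":20},{"rotation":[0,0,0],"dp":[-0.4,0,0],"claw":20},{"rotation":[0,0,0],"dp":[-0.4,0,0],"claw":20},{"rotation":[0,0,0],"dp":[-0.2,0,0],"claw":20},{"rotation":[0,0,0],"dp":[0,0,0],"claw":20},{"rotation":[0,0,0],"dp":[0,0,0],"claw":20}]' 20 >/dev/null; python3 st.py
python3 -m creep '[{"rotation":[0,0,0],"dp":[-0.4,0,0],"claw":20},{"rotation":[0,0,0],"dp":[-0.4,0,0],"claw":20},{"rotation":[0,0,0],"dp":[-0.4,0,0],"claw":20},{"rotation":[0,0,0],"dp":[-0.4,0,0],"claw":20},{"rotation":[0,0,0],"dp":[-0.4,0,0],"claw":20},{"rotation":[0,0,0],"dp":[-0.4,0,0],"claw":20},{"rotation":[0,0,0],"dp":[-0.4,0,0],"claw":20},{"rotation":[0,0,0],"dp":[-0.2,0,0],"claw":20},{"rotation":[0,0,0],"dp":[0,0,0],"claw":20},{"rotation":[0,0,0],"dp":[0,0,0],"claw":20}]' 20 >/dev/null; python3 st.py
```

```text
9.5667 [479.963 250.203  31.196] [ 2.569 -2.234  6.39 ] [-0.33  -0.407 -0.134] 0.2945420399364397 21.084373891353607
10.4 [476.874 250.045  31.123] [ 2.42  -1.937  5.804] [-0.339 -0.443 -0.123] 0.296104115140438 21.06284737586975
```

```bash

python3 -m creep '[{"rotation":[0,0,0],"dp":[-0.4,0,0],"claw":20},{"rotation":[0,0,0],"dp":[-0.4,0,0],"claw":20},{"rotation":[0,0,0],"dp":[-0.4,0,0],"claw":20},{"rotation":[0,0,0],"dp":[-0.4,0,0],"claw":20},{"rotation":[0,0,0],"dp":[-0.4,0,0],"claw":20},{"rotation":[0,0,0],"dp":[-0.4,0,0],"claw":20},{"rotation":[0,0,0],"dp":[-0.4,0,0],"claw":20},{"rotation":[0,0,0],"dp":[-0.2,0,0],"claw":20},{"rotation":[0,0,0],"dp":[0,0,0],"claw":20},{"rotation":[0,0,0],"dp":[0,0,0],"claw":20}]' 20 >/dev/null; python3 st.py
python3 -m creep '[{"rotation":[0,0,0],"dp":[-0.3,0,0],"claw":20},{"rotation":[0,0,0],"dp":[-0.3,0,0],"claw":20},{"rotation":[0,0,0],"dp":[-0.3,0,0],"claw":20},{"rotation":[0,0,0],"dp":[-0.3,0,0],"claw":20},{"rotation":[0,0,0],"dp":[-0.3,0,0],"claw":20},{"rotation":[0,0,0],"dp":[0,0,0],"claw":20},{"rotation":[0,0,0],"dp":[0,0,0],"claw":20},{"rotation":[0,0,0],"dp":[0,0,0],"claw":20},{"rotation":[0,0,0],"dp":[0,0,0],"claw":20},{"rotation":[0,0,0],"dp":[0,0,0],"claw":20}]' 20 >/dev/null; python3 st.py
```

```text
11.2333 [473.757 249.903  30.806] [ 4.389 -1.304  5.79 ] [-0.263 -0.7   -0.159] 0.2944160062026603 21.00783348083496
12.0667 [473.067 249.952  30.705] [ 6.067 -1.852  4.157] [-0.25  -1.094 -0.113] 0.29490689937257114 20.802971720695496
```

```bash

python3 -m creep '[{"rotation":[0,0,0],"dp":[0,0,0],"claw":60},{"rotation":[0,0,0],"dp":[0,0,0],"claw":60},{"rotation":[0,0,0],"dp":[0,0,0],"claw":60},{"rotation":[0,0,0],"dp":[0,0,0],"claw":60},{"rotation":[0,0,0],"dp":[0,0,-20],"claw":60},{"rotation":[0,0,0],"dp":[0,0,-25],"claw":60},{"rotation":[0,0,0],"dp":[0,0,-15],"claw":60},{"rotation":[0,0,0],"dp":[0,0,0],"claw":60},{"rotation":[0,0,0],"dp":[0,0,0],"claw":60},{"rotation":[0,0,0],"dp":[0,0,0],"claw":60}]' 20 >/dev/null; python3 st.py
python3 -m creep '[{"rotation":[0,0,0],"dp":[3,30,0],"claw":60},{"rotation":[0,0,0],"dp":[3,30,0],"claw":60},{"rotation":[0,0,0],"dp":[3,30,0],"claw":60},{"rotation":[0,0,0],"dp":[3,30.5,0],"claw":60},{"rotation":[0,0,0],"dp":[0,0,0],"claw":60},{"rotation":[0,0,0],"dp":[0,0,0],"claw":60},{"rotation":[0,0,0],"dp":[0,0,0],"claw":60},{"rotation":[0,0,0],"dp":[0,0,0],"claw":60},{"rotation":[0,0,0],"dp":[0,0,0],"claw":60},{"rotation":[0,0,0],"dp":[0,0,0],"claw":60}]' 20 >/dev/null; python3 st.py
python3 - <<'E'
from h import *
f=grab_frame("wrist");cv2.imwrite("pics/w3.png",f["img"][:,:,::-1]);np.savez("w3",**f)
E
```

```text
12.9 [468.499 248.943  87.925] [ 0.235  0.591 -0.707] [0.018 0.009 0.043] 0.697851245015268 0.0
13.7333 [488.881 130.699  89.038] [-0.037  0.33  -0.475] [ 0.026 -0.025 -0.055] 0.6997103304219757 0.0
```

View pics/w3.png

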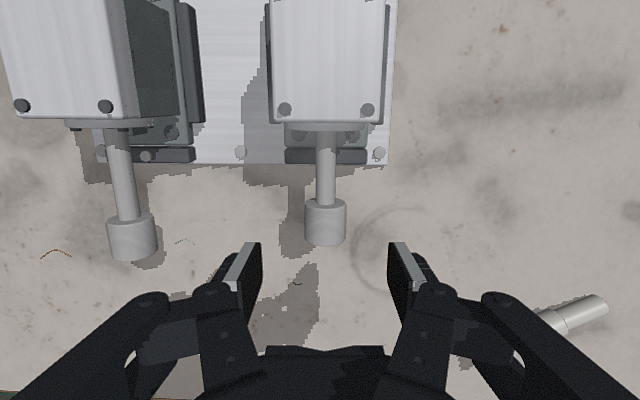

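Hub 2 is at (326,222), almost centred between the pads (x≈323). Hub 1 is drawn well out, at (131,237).

```bash
python3 - <<'E'
from h import *
w=dict(np.load("w3.npz"));w1=dict(np.load("w1.npz"));s=read_state()
for a in[(326,222),(131,237)]:print(onz(w,a,50))
print(meet(ray(w,(326,222)),ray(w1,(382,168))), s["eef_pos"])
E
```

```text
[490.21  129.971  50.   ]
[472.559 249.609  50.   ]
(array([491.836, 130.555,  52.967]), np.float64(1.33405575137246)) [489.005 130.588  89.156]
```

```bash

python3 -m creep '[{"rotation":[0,0,0],"dp":[2,0,15],"claw":60},{"rotation":[0,0,0],"dp":[0,0,20],"claw":60},{"rotation":[0,0,0],"dp":[0,0,15],"claw":60},{"rotation":[0,0,0],"dp":[0,0,10],"claw":60},{"rotation":[0,0,0],"dp":[0,0,0],"claw":60},{"rotation":[0,0,0],"dp":[0,0,0],"claw":20},{"rotation":[0,0,0],"dp":[0,0,0],"claw":20},{"rotation":[0,0,0],"dp":[0,0,0],"claw":20},{"rotation":[0,0,0],"dp":[0,0,0],"claw":20},{"rotation":[0,0,0],"dp":[0,0,0],"claw":20}]' 20 >/dev/null; python3 st.py
python3 -m creep '[{"rotation":[0,0,0],"dp":[0.4,0,0],"claw":20},{"rotation":[0,0,0],"dp":[0.4,0,0],"claw":20},{"rotation":[0,0,0],"dp":[0.4,0,0],"claw":20},{"rotation":[0,0,0],"dp":[0.4,0,0],"claw":20},{"rotation":[0,0,0],"dp":[0.4,0,0],"claw":20},{"rotation":[0,0,0],"dp":[0.4,0,0],"claw":20},{"rotation":[0,0,0],"dp":[0.4,0,0],"claw":20},{"rotation":[0,0,0],"dp":[0.2,0,0],"claw":20},{"rotation":[0,0,0],"dp":[0,0,0],"claw":20},{"rotation":[0,0,0],"dp":[0,0,0],"claw":20}]' 20 >/dev/null; python3 st.py
```

```text
14.6167 [492.374 130.173  30.522] [-0.122  0.548  2.203] [0.072 0.05  0.036] 0.2955007369025333 20.993538200855255
15.45 [494.698 130.307  30.46 ] [-1.97   0.657  6.255] [0.09  0.318 0.04 ] 0.2956869077913967 21.272911727428436
```

```bash

python3 -m creep '[{"rotation":[0,0,0],"dp":[0.3,0,0],"claw":20},{"rotation":[0,0,0],"dp":[0.3,0,0],"claw":20},{"rotation":[0,0,0],"dp":[0.3,0,0],"claw":20},{"rotation":[0,0,0],"dp":[0.3,0,0],"claw":20},{"rotation":[0,0,0],"dp":[0.3,0,0],"claw":20},{"rotation":[0,0,0],"dp":[0,0,0],"claw":20},{"rotation":[0,0,0],"dp":[0,0,0],"claw":20},{"rotation":[0,0,0],"dp":[0,0,0],"claw":20},{"rotation":[0,0,0],"dp":[0,0,0],"claw":20},{"rotation":[0,0,0],"dp":[0,0,0],"claw":20}]' 20 >/dev/null; python3 st.py
```

```text
16.2833 [495.049 130.329  30.421] [-4.059 -0.28   9.922] [0.047 0.77  0.031] 0.2978807452154026 21.565184891223907
```

```bash

python3 -m creep '[{"rotation":[0,0,0],"dp":[0.3,0,0],"claw":20},{"rotation":[0,0,0],"dp":[0.3,0,0],"claw":20},{"rotation":[0,0,0],"dp":[0.3,0,0],"claw":20},{"rotation":[0,0,0],"dp":[0.3,0,0],"claw":20},{"rotation":[0,0,0],"dp":[0.3,0,0],"claw":20},{"rotation":[0,0,0],"dp":[0,0,0],"claw":20},{"rotation":[0,0,0],"dp":[0,0,0],"claw":20},{"rotation":[0,0,0],"dp":[0,0,0],"claw":20},{"rotation":[0,0,0],"dp":[0,0,0],"claw":20},{"rotation":[0,0,0],"dp":[0,0,0],"claw":20}]' 20 >/dev/null; python3 st.py
python3 -m creep '[{"rotation":[0,0,0],"dp":[-0.8,0,0],"claw":20},{"rotation":[0,0,0],"dp":[-0.8,0,0],"claw":20},{"rotation":[0,0,0],"dp":[-0.8,0,0],"claw":20},{"rotation":[0,0,0],"dp":[-0.8,0,0],"claw":20},{"rotation":[0,0,0],"dp":[-0.8,0,0],"claw":20},{"rotation":[0,0,0],"dp":[-0.8,0,0],"claw":20},{"rotation":[0,0,0],"dp":[-0.8,0,0],"claw":20},{"rotation":[0,0,0],"dp":[-0.8,0,0],"claw":20},{"rotation":[0,0,0],"dp":[-0.4,0,0],"claw":20},{"rotation":[0,0,0],"dp":[0,0,0],"claw":20}]' 20 >/dev/null; python3 st.py
```

```text
17.1167 [495.02  130.288  30.364] [-9.122  0.207 13.159] [ 0.027  1.301 -0.002] 0.29742820445415236 21.9001042842865
17.95 [491.953 130.118  30.282] [1.588 1.107 6.348] [ 0.196 -0.329  0.087] 0.2954292080656402 21.2177574634552
```

```bash

python3 -m creep '[{"rotation":[0,0,0],"dp":[-0.4,0,0],"claw":20},{"rotation":[0,0,0],"dp":[-0.4,0,0],"claw":20},{"rotation":[0,0,0],"dp":[-0.4,0,0],"claw":20},{"rotation":[0,0,0],"dp":[-0.4,0,0],"claw":20},{"rotation":[0,0,0],"dp":[-0.4,0,0],"claw":20},{"rotation":[0,0,0],"dp":[0,0,0],"claw":20},{"rotation":[0,0,0],"dp":[0,0,0],"claw":20},{"rotation":[0,0,0],"dp":[0,0,0],"claw":20},{"rotation":[0,0,0],"dp":[0,0,0],"claw":20},{"rotation":[0,0,0],"dp":[0,0,0],"claw":20}]' 20 >/dev/null; python3 st.py
```

```text
18.7833 [490.117 129.992  30.279] [1.965 2.224 4.993] [ 0.303 -0.425  0.052] 0.2969190183149458 21.20791643857956
```

```bash

python3 -m creep '[{"rotation":[0,0,0],"dp":[-0.4,0,0],"claw":20},{"rotation":[0,0,0],"dp":[-0.4,0,0],"claw":20},{"rotation":[0,0,0],"dp":[-0.4,0,0],"claw":20},{"rotation":[0,0,0],"dp":[-0.4,0,0],"claw":20},{"rotation":[0,0,0],"dp":[-0.4,0,0],"claw":20},{"rotation":[0,0,0],"dp":[0,0,0],"claw":20},{"rotation":[0,0,0],"dp":[0,0,0],"claw":20},{"rotation":[0,0,0],"dp":[0,0,0],"claw":20},{"rotation":[0,0,0],"dp":[0,0,0],"claw":20},{"rotation":[0,0,0],"dp":[0,0,0],"claw":20}]' 20 >/dev/null; python3 st.py
```

```text
19.6167 [488.95  129.78   30.168] [5.153 1.333 2.765] [ 0.271 -0.929  0.018] 0.2914166347704753 20.980386435985565
```

```bash

python3 -m creep '[{"rotation":[0,0,0],"dp":[0,0,0],"claw":60},{"rotation":[0,0,0],"dp":[0,0,0],"claw":60},{"rotation":[0,0,0],"dp":[0,0,0],"claw":60},{"rotation":[0,0,0],"dp":[0,0,0],"claw":60},{"rotation":[0,0,0],"dp":[0,0,-20],"claw":60},{"rotation":[0,0,0],"dp":[0,0,-30],"claw":60},{"rotation":[0,0,0],"dp":[0,0,-35],"claw":85},{"rotation":[0,0,0],"dp":[0,0,-35],"claw":85},{"rotation":[0,0,0],"dp":[0,0,-30],"claw":85},{"rotation":[0,0,0],"dp":[23,-30,0],"claw":85}]' 20 >/dev/null; python3 st.py
python3 -m creep '[{"rotation":[0,0,0],"dp":[23,-30,0],"claw":85},{"rotation":[0,0,0],"dp":[23,-30,0],"claw":85},{"rotation":[0,0,0],"dp":[23,-30,0],"claw":85},{"rotation":[0,0,0],"dp":[0,0,0],"claw":85},{"rotation":[0,0,0],"dp":[0,0,0],"claw":85},{"rotation":[0,0,0],"dp":[0,0,0],"claw":85},{"rotation":[0,0,0],"dp":[0,0,0],"claw":85},{"rotation":[0,0,0],"dp":[0,0,0],"claw":85},{"rotation":[0,0,0],"dp":[0,0,0],"claw":85},{"rotation":[0,0,0],"dp":[0,0,0],"claw":85}]' 20 >/dev/null; python3 st.py
python3 - <<'E'
from h import *
f=grab_frame("wrist");cv2.imwrite("pics/w4.png",f["img"][:,:,::-1]);np.savez("w4",**f)
E
```

```text
20.45 [509.387 158.507 186.662] [ 1.86  -0.187  0.78 ] [ 0.021 -0.033 -0.042] 0.9942149489078583 0.0
21.2833 [570.629 254.301 179.626] [-0.72   0.693  0.346] [ 0.008 -0.064  0.016] 0.9931870171097227 0.0
```

View pics/w4.png

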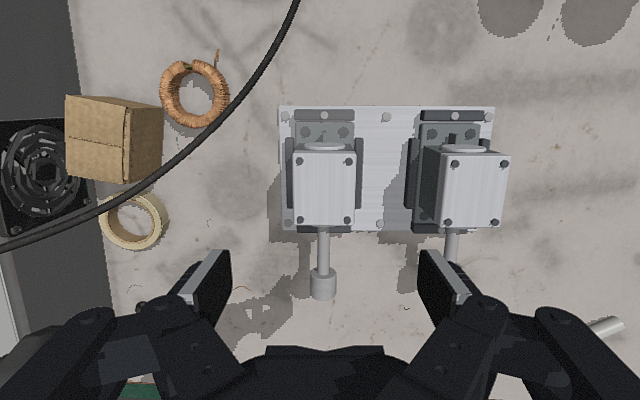

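The housing top of unit 1 spans (293–355,151–226), centred at about (324,188). Its hub is at (322,284).

```bash
python3 - <<'E'
from h import *
w=dict(np.load("w4.npz"));w1=dict(np.load("w1.npz"));s=read_state()
print(onz(w,(324,188),80),onz(w,(322,284),50))
print([onz(w,a,80) for a in[(293,151),(354,151),(355,226),(292,226)]])
print(meet(ray(w,(324,188)),ray(w1,(260,70.5))),s["eef_pos"])
E
```

```text
[577.214 255.164  80.   ] [472.832 250.702  50.   ]
[array([604.849, 280.526,  80.   ]), array([607.722, 234.151,  80.   ]), array([546.754, 227.93 ,  80.   ]), array([543.572, 279.262,  80.   ])]
(array([575.626, 253.908,  71.275]), np.float64(2.6515653140357474)) [570.747 254.44  179.663]
```

```bash

python3 -m creep '[{"rotation":[0,0,0],"dp":[2.5,-1,20],"claw":85},{"rotation":[0,0,0],"dp":[0,0,35],"claw":85},{"rotation":[0,0,0],"dp":[0,0,35],"claw":85},{"rotation":[0,0,0],"dp":[0,0,30],"claw":85},{"rotation":[0,0,0],"dp":[0,0,17],"claw":85},{"rotation":[0,0,0],"dp":[0,0,0],"claw":85},{"rotation":[0,0,0],"dp":[0,0,0],"claw":45},{"rotation":[0,0,0],"dp":[0,0,0],"claw":45},{"rotation":[0,0,0],"dp":[0,0,0],"claw":45},{"rotation":[0,0,0],"dp":[0,0,0],"claw":45}]' 60 >/dev/null; python3 st.py
python3 -m creep '[{"rotation":[0,0,0],"dp":[0,0,0],"claw":45},{"rotation":[0,0,0],"dp":[0,0,0],"claw":45},{"rotation":[0,0,0],"dp":[0,0,0],"claw":45},{"rotation":[0,0,0],"dp":[0,0,-5],"claw":45},{"rotation":[0,0,0],"dp":[0,0,-10],"claw":45},{"rotation":[0,0,0],"dp":[0,0,-15],"claw":45},{"rotation":[0,0,0],"dp":[0,0,-10],"claw":45},{"rotation":[0,0,0],"dp":[0,0,0],"claw":45},{"rotation":[0,0,0],"dp":[0,0,0],"claw":45},{"rotation":[0,0,0],"dp":[0,0,0],"claw":45}]' 60 >/dev/null; python3 st.py
```

```text
22.1667 [575.898 256.446  45.409] [ 0.041 -1.436  3.597] [-0.334 -0.108 -0.035] 0.5786035916775821 66.30716890096664
23.0 [571.578 255.857  80.591] [-0.434  0.413 -8.95 ] [ 0.043 -0.064 -0.014] 0.5782861868039938 65.20814761519432
```

```bash

python3 -m creep '[{"rotation":[0,0,0],"dp":[0,0,-20],"claw":45},{"rotation":[0,0,0],"dp":[0,0,-30],"claw":45},{"rotation":[0,0,0],"dp":[0,0,-25],"claw":45},{"rotation":[0,0,0],"dp":[0,10,0],"claw":45},{"rotation":[0,0,0],"dp":[-2.8,22,0],"claw":45},{"rotation":[0,0,0],"dp":[-3,30,0],"claw":45},{"rotation":[0,0,0],"dp":[-3,30,0],"claw":45},{"rotation":[0,0,0],"dp":[-3,30,0],"claw":45},{"rotation":[0,0,0],"dp":[-3,30,0],"claw":45},{"rotation":[0,0,0],"dp":[-3,30,0],"claw":45}]' 60 >/dev/null; python3 st.py
python3 -m creep '[{"rotation":[0,0,0],"dp":[-3,30,0],"claw":45},{"rotation":[0,0,0],"dp":[-3,30,0],"claw":45},{"rotation":[0,0,0],"dp":[-3,30,0],"claw":45},{"rotation":[0,0,0],"dp":[-3,30,0],"claw":45},{"rotation":[0,0,0],"dp":[-3,30,0],"claw":45},{"rotation":[0,0,0],"dp":[-3,30,0],"claw":45},{"rotation":[0,0,0],"dp":[-3,30,0],"claw":45},{"rotation":[0,0,0],"dp":[-3,30,0],"claw":45},{"rotation":[0,0,0.05],"dp":[0,25,0],"claw":45},{"rotation":[0,0,0.05],"dp":[0,10,0],"claw":45}]' 60 >/dev/null; python3 st.py
python3 -m creep '[{"rotation":[0,0,0.04],"dp":[0,0,0],"claw":45},{"rotation":[0,0,0],"dp":[0,0,0],"claw":45},{"rotation":[0,0,0],"dp":[0,0,0],"claw":45},{"rotation":[0,0,0],"dp":[0,0,0],"claw":45},{"rotation":[0,0,0],"dp":[0,0,0],"claw":45},{"rotation":[0,0,0],"dp":[0,0,0],"claw":45},{"rotation":[0,0,0],"dp":[0,0,0],"claw":45},{"rotation":[0,0,0],"dp":[0,0,0],"claw":45},{"rotation":[0,0,0],"dp":[0,0,0],"claw":45},{"rotation":[0,0,0],"dp":[0,0,0],"claw":45}]' 60; 
python3 - <<'E'
from h import *
f=grab_frame("wrist");cv2.imwrite("pics/w5.png",f["img"][:,:,::-1]);np.savez("w5",**f)
E
```

```text
23.8333 [564.389  71.509 154.302] [ 0.841  0.105 -9.351] [-0.024 -0.126  0.043] 0.5757188897170354 66.32207125425339
24.6667 [ 557.375 -206.608  154.712] [ 0.699  0.577 -9.233] [-0.049 -0.192  0.015] 0.5760933097031016 66.4029148221016
time: 25.5
eef_pos: [559.4, -202.4, 157.4]
tcp_rot: [[0.997, -0.078, 0.0], [-0.078, -0.997, -0.0], [0.0, 0.0, -1.0]]
force: [-0.6, -0.1, -9.5]
finger_gap: 0.577
finger_force: 66.4
```

View pics/w5.png

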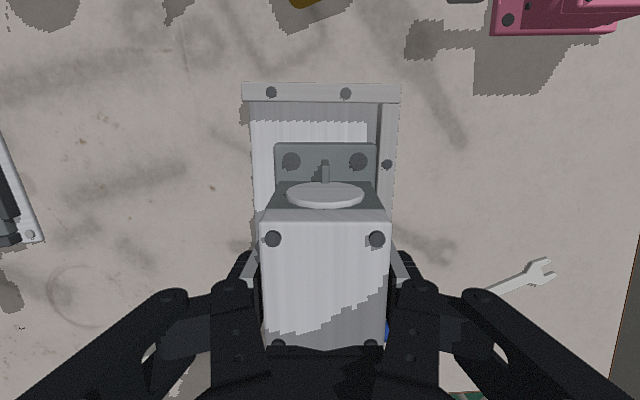

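The fence's inner corner (leg tops) is at about (381,102). The far leg's inner edge runs level to (248,102). The foot's back edge is at (275–376,143), parallel to it.

```bash
python3 - <<'E'
from h import *
w=dict(np.load("w5.npz"));s=read_state();t=grab_frame("top")
R=s["tcp_rot"];T=s["eef_pos"];L=lambda p:(R.T@(p-T))
c=onz(w,(381,102),30);print("corner",c,"tool",L(c))
m,e=meet(ray(w,(381,102)),ray(t,(165+752/3.2,160+54/3.2)));print("tri",m,e)
for q in[(248,102),(378,160)]:
  d=L(onz(w,q,30))-L(c);print(d,np.degrees(np.arctan2(d[1],d[0])))
for z in(127,131,135):
  a,b=[L(onz(w,q,z)) for q in[(275,143),(376,143.5)]];print(z,a,b)
E
```

```text
corner [ 627.249 -253.859   30.   ] tool [ 71.624  45.973 127.445]
tri [ 627.158 -255.292   21.997] 0.12417975841092098
[  -0.125 -108.228   -0.007] -90.06592040511465
[-47.589  -0.105  -0.009] -179.8741077631652
127 [ 50.075 -26.756  30.437] [49.869 27.757 30.44 ]
131 [ 50.557 -26.14   26.437] [50.355 27.108 26.44 ]
135 [ 51.038 -25.523  22.437] [50.842 26.459 22.44 ]
```

```bash

python3 -m creep '[{"rotation":[0,0,0],"dp":[10,8,0],"claw":45},{"rotation":[0,0,0],"dp":[0,0,20],"claw":45},{"rotation":[0,0,0],"dp":[0,0,30],"claw":45},{"rotation":[0,0,0],"dp":[0,0,25],"claw":45},{"rotation":[0,0,0],"dp":[0,0,15],"claw":45},{"rotation":[0,0,0],"dp":[0,0,10],"claw":45},{"rotation":[0,0,0],"dp":[0,0,7],"claw":45},{"rotation":[0,0,0],"dp":[0,0,0],"claw":45},{"rotation":[0,0,0],"dp":[0,0,0],"claw":45},{"rotation":[0,0,0],"dp":[0,0,0],"claw":45}]' 60 >/dev/null; python3 st.py
python3 -m creep '[{"rotation":[0,0,0],"dp":[0,0,0.5],"claw":45},{"rotation":[0,0,0],"dp":[0,0,0.5],"claw":45},{"rotation":[0,0,0],"dp":[0,0,0.5],"claw":45},{"rotation":[0,0,0],"dp":[0,0,0.5],"claw":45},{"rotation":[0,0,0],"dp":[0,0,0.5],"claw":45},{"rotation":[0,0,0],"dp":[0,0,0.5],"claw":45},{"rotation":[0,0,0],"dp":[0,0,0],"claw":45},{"rotation":[0,0,0],"dp":[0,0,0],"claw":45},{"rotation":[0,0,0],"dp":[0,0,0],"claw":45},{"rotation":[0,0,0],"dp":[0,0,0],"claw":45}]' 60 >/dev/null; python3 st.py
```

```text
26.4333 [ 570.238 -212.093   52.134] [ 0.391 -1.034 -8.927] [-0.031 -0.13  -0.019] 0.57877050665948 66.42296969890594
27.2667 [ 568.687 -211.299   47.296] [-0.679 -0.049 -8.265] [-0.058 -0.101 -0.029] 0.5741034190210056 66.41872510313988
```

Continue down to contact.

```bash

python3 -m creep '[{"rotation":[0,0,0],"dp":[0,0,0.5],"claw":45},{"rotation":[0,0,0],"dp":[0,0,0.5],"claw":45},{"rotation":[0,0,0],"dp":[0,0,0.5],"claw":45},{"rotation":[0,0,0],"dp":[0,0,0.5],"claw":45},{"rotation":[0,0,0],"dp":[0,0,0.5],"claw":45},{"rotation":[0,0,0],"dp":[0,0,0],"claw":45},{"rotation":[0,0,0],"dp":[0,0,0],"claw":45},{"rotation":[0,0,0],"dp":[0,0,0],"claw":45},{"rotation":[0,0,0],"dp":[0,0,0],"claw":45},{"rotation":[0,0,0],"dp":[0,0,0],"claw":45}]' 60 >/dev/null; python3 st.py
python3 -m creep '[{"rotation":[0,0,0],"dp":[0,0,0.3],"claw":45},{"rotation":[0,0,0],"dp":[0,0,0.3],"claw":45},{"rotation":[0,0,0],"dp":[0,0,0.3],"claw":45},{"rotation":[0,0,0],"dp":[0,0,0.3],"claw":45},{"rotation":[0,0,0],"dp":[0,0,0.3],"claw":45},{"rotation":[0,0,0],"dp":[0,0,0],"claw":45},{"rotation":[0,0,0],"dp":[0,0,0],"claw":45},{"rotation":[0,0,0],"dp":[0,0,0],"claw":45},{"rotation":[0,0,0],"dp":[0,0,0],"claw":45},{"rotation":[0,0,0],"dp":[0,0,0],"claw":45}]' 60 >/dev/null; python3 st.py
```

```text
28.1 [ 569.031 -211.349   45.589] [-0.835  1.718  0.858] [ 0.408  0.687 -0.08 ] 0.5706175201694994 67.33639195561409
28.9333 [ 569.193 -211.347   45.412] [-3.841  3.58   9.031] [ 0.768  1.253 -0.072] 0.5735400680450701 68.68702411651611
```

```bash

python3 -m creep '[{"rotation":[0,0,0],"dp":[0,0,-2],"claw":45},{"rotation":[0,0,0],"dp":[1.2,0,0],"claw":45},{"rotation":[0,0,0],"dp":[1.2,0,0],"claw":45},{"rotation":[0,0,0],"dp":[1.2,0,0],"claw":45},{"rotation":[0,0,0],"dp":[1.2,0,0],"claw":45},{"rotation":[0,0,0],"dp":[1.2,0,0],"claw":45},{"rotation":[0,0,0],"dp":[1.2,0,0],"claw":45},{"rotation":[0,0,0],"dp":[1,0,0],"claw":45},{"rotation":[0,0,0],"dp":[0,0,0],"claw":45},{"rotation":[0,0,0],"dp":[0,0,0],"claw":45}]' 60 >/dev/null; python3 st.py
python3 -m creep '[{"rotation":[0,0,0],"dp":[0.6,0,0],"claw":45},{"rotation":[0,0,0],"dp":[0.6,0,0],"claw":45},{"rotation":[0,0,0],"dp":[0.6,0,0],"claw":45},{"rotation":[0,0,0],"dp":[0.6,0,0],"claw":45},{"rotation":[0,0,0],"dp":[0.6,0,0],"claw":45},{"rotation":[0,0,0],"dp":[0,0,0],"claw":45},{"rotation":[0,0,0],"dp":[0,0,0],"claw":45},{"rotation":[0,0,0],"dp":[0,0,0],"claw":45},{"rotation":[0,0,0],"dp":[0,0,0],"claw":45},{"rotation":[0,0,0],"dp":[0,0,0],"claw":45}]' 60 >/dev/null; python3 st.py
```

```text
29.7667 [ 575.377 -212.311   45.464] [-6.935  1.312  5.031] [0.351 1.355 0.014] 0.5775812339301519 68.1137202680111
30.6 [ 578.203 -212.566   45.461] [-6.901  1.045  5.461] [0.345 1.434 0.032] 0.573657431111261 68.143180757761
```

```bash

python3 -m creep '[{"rotation":[0,0,0],"dp":[0.6,0,-1],"claw":45},{"rotation":[0,0,0],"dp":[0.6,0,0],"claw":45},{"rotation":[0,0,0],"dp":[0.6,0,0],"claw":45},{"rotation":[0,0,0],"dp":[0.6,0,0],"claw":45},{"rotation":[0,0,0],"dp":[0.6,0,0],"claw":45},{"rotation":[0,0,0],"dp":[0,0,0],"claw":45},{"rotation":[0,0,0],"dp":[0,0,0],"claw":45},{"rotation":[0,0,0],"dp":[0,0,0],"claw":45},{"rotation":[0,0,0],"dp":[0,0,0],"claw":45},{"rotation":[0,0,0],"dp":[0,0,0],"claw":45}]' 60 >/dev/null; python3 st.py
python3 -m creep '[{"rotation":[0,0,0],"dp":[0.6,0,0],"claw":45},{"rotation":[0,0,0],"dp":[0.6,0,0],"claw":45},{"rotation":[0,0,0],"dp":[0.6,0,0],"claw":45},{"rotation":[0,0,0],"dp":[0,0,0],"claw":45},{"rotation":[0,0,0],"dp":[0,0,0],"claw":45},{"rotation":[0,0,0],"dp":[0,0,0],"claw":45},{"rotation":[0,0,0],"dp":[0,0,0],"claw":45},{"rotation":[0,0,0],"dp":[0,0,0],"claw":45},{"rotation":[0,0,0],"dp":[0,0,0],"claw":45},{"rotation":[0,0,0],"dp":[0,0,0],"claw":45}]' 60 >/dev/null; python3 st.py
```

```text
31.4333 [ 580.515 -212.432   45.481] [-8.568 -0.154  0.937] [-0.117  1.508  0.006] 0.5755771869368389 67.71656557917595
32.2667 [ 580.584 -212.42    45.531] [-13.512   0.445   5.711] [-0.121  2.124 -0.235] 0.5784659458894593 68.17716658115387
```

```bash

python3 -m creep '[{"rotation":[0,0,0],"dp":[-1.5,0,0],"claw":45},{"rotation":[0,0,0],"dp":[0,1.2,0],"claw":45},{"rotation":[0,0,0],"dp":[0,1.2,0],"claw":45},{"rotation":[0,0,0],"dp":[0,1.2,0],"claw":45},{"rotation":[0,0,0],"dp":[0,1.2,0],"claw":45},{"rotation":[0,0,0],"dp":[0,1.2,0],"claw":45},{"rotation":[0,0,0],"dp":[0,1.2,0],"claw":45},{"rotation":[0,0,0],"dp":[0,1.2,0],"claw":45},{"rotation":[0,0,0],"dp":[0,0.6,0],"claw":45},{"rotation":[0,0,0],"dp":[0,0,0],"claw":45}]' 60 >/dev/null; python3 st.py
python3 -m creep '[{"rotation":[0,0,0],"dp":[0,0.6,0],"claw":45},{"rotation":[0,0,0],"dp":[0,0.6,0],"claw":45},{"rotation":[0,0,0],"dp":[0,0.6,0],"claw":45},{"rotation":[0,0,0],"dp":[0,0.6,0],"claw":45},{"rotation":[0,0,0],"dp":[0,0,0],"claw":45},{"rotation":[0,0,0],"dp":[0,0,0],"claw":45},{"rotation":[0,0,0],"dp":[0,0,0],"claw":45},{"rotation":[0,0,0],"dp":[0,0,0],"claw":45},{"rotation":[0,0,0],"dp":[0,0,0],"claw":45},{"rotation":[0,0,0],"dp":[0,0,0],"claw":45}]' 60 >/dev/null; python3 st.py
```

```text
33.1 [ 580.238 -215.554   45.711] [-8.557 13.59   9.308] [2.404 1.29  0.072] 0.5760920502082061 68.41516971588135
33.9333 [ 580.02  -217.82    45.692] [-8.816 12.802  8.704] [2.466 1.338 0.07 ] 0.5733959497602515 68.51018697023392
```

```bash

python3 -m creep '[{"rotation":[0,0,0],"dp":[0,0,-1.5],"claw":45},{"rotation":[0,0,0],"dp":[0,0.6,0],"claw":45},{"rotation":[0,0,0],"dp":[0,0.6,0],"claw":45},{"rotation":[0,0,0],"dp":[0,0.6,0],"claw":45},{"rotation":[0,0,0],"dp":[0,0.6,0],"claw":45},{"rotation":[0,0,0],"dp":[0,0.6,0],"claw":45},{"rotation":[0,0,0],"dp":[0,0,0],"claw":45},{"rotation":[0,0,0],"dp":[0,0,0],"claw":45},{"rotation":[0,0,0],"dp":[0,0,0],"claw":45},{"rotation":[0,0,0],"dp":[0,0,0],"claw":45}]' 60 >/dev/null; python3 st.py
python3 -m creep '[{"rotation":[0,0,0],"dp":[0,0.6,0],"claw":45},{"rotation":[0,0,0],"dp":[0,0.6,0],"claw":45},{"rotation":[0,0,0],"dp":[0,0.6,0],"claw":45},{"rotation":[0,0,0],"dp":[0,0,0],"claw":45},{"rotation":[0,0,0],"dp":[0,0,0],"claw":45},{"rotation":[0,0,0],"dp":[0,0,0],"claw":45},{"rotation":[0,0,0],"dp":[0,0,0],"claw":45},{"rotation":[0,0,0],"dp":[0,0,0],"claw":45},{"rotation":[0,0,0],"dp":[0,0,0],"claw":45},{"rotation":[0,0,0],"dp":[0,0,0],"claw":45}]' 60 >/dev/null; python3 st.py
```

```text
34.7667 [ 579.619 -222.102   45.67 ] [-5.814  9.641  0.401] [1.659 0.947 0.054] 0.5741432537446913 67.56108283996582
35.6 [ 579.635 -222.364   45.796] [-5.242 12.523  1.607] [ 2.341  0.852 -0.055] 0.57742930477478 67.72208109498024
```

```bash

python3 -m creep '[{"rotation":[0,0,0],"dp":[0.7,0.7,0],"claw":45},{"rotation":[0,0,0],"dp":[0.7,0.7,0],"claw":45},{"rotation":[0,0,0],"dp":[0.7,0.7,0],"claw":45},{"rotation":[0,0,0],"dp":[0,0,0],"claw":45},{"rotation":[0,0,0],"dp":[0,0,0],"claw":45},{"rotation":[0,0,0],"dp":[0,0,0],"claw":45},{"rotation":[0,0,0],"dp":[0,0,0],"claw":45},{"rotation":[0,0,0],"dp":[0,0,0],"claw":45},{"rotation":[0,0,0],"dp":[0,0,0],"claw":45},{"rotation":[0,0,0],"dp":[0,0,0],"claw":45}]' 60 ; python3 st.py
```

```text
time: 36.43
eef_pos: [579.6, -222.5, 45.9]
tcp_rot: [[0.997, -0.08, -0.011], [-0.08, -0.997, 0.016], [-0.012, -0.015, -1.0]]
force: [-10.5, 18.1, 8.9]
finger_gap: 0.575
finger_force: 68.4
36.4333 [ 579.645 -222.538   45.884] [-10.474  18.116   8.917] [ 3.058  1.512 -0.098] 0.5752328952079824 68.39087024331093
```

```bash

python3 -m creep '[{"rotation":[0,0,0],"dp":[-0.7,-1,0],"claw":45},{"rotation":[0,0,0],"dp":[-0.7,-1,0],"claw":45},{"rotation":[0,0,0],"dp":[-0.6,-1,0],"claw":45},{"rotation":[0,0,0],"dp":[0,0,0],"claw":45},{"rotation":[0,0,0],"dp":[0,0,0],"claw":45},{"rotation":[0,0,0],"dp":[0,0,0],"claw":45},{"rotation":[0,0,0],"dp":[0,0,0],"claw":45},{"rotation":[0,0,0],"dp":[0,0,0],"claw":45},{"rotation":[0,0,0],"dp":[0,0,0],"claw":45},{"rotation":[0,0,0],"dp":[0,0,0],"claw":45}]' 60 ; python3 st.py
python3 -m creep '[{"rotation":[0,0,0],"dp":[0,0,0],"claw":70},{"rotation":[0,0,0],"dp":[0,0,0],"claw":85},{"rotation":[0,0,0],"dp":[0,0,0],"claw":85},{"rotation":[0,0,0],"dp":[0,0,0],"claw":85},{"rotation":[0,0,0],"dp":[0,0,0],"claw":85},{"rotation":[0,0,0],"dp":[0,0,-15],"claw":85},{"rotation":[0,0,0],"dp":[0,0,-25],"claw":85},{"rotation":[0,0,0],"dp":[0,0,-30],"claw":85},{"rotation":[0,0,0],"dp":[0,0,-30],"claw":85},{"rotation":[0,0,0],"dp":[0,0,-25],"claw":85}]' 60 ; 
python3 -m creep '[{"rotation":[0,0,0],"dp":[0,0,0],"claw":85},{"rotation":[0,0,0],"dp":[0,0,0],"claw":85},{"rotation":[0,0,0],"dp":[0,0,0],"claw":85},{"rotation":[0,0,0],"dp":[0,0,0],"claw":85},{"rotation":[0,0,0],"dp":[0,0,0],"claw":85},{"rotation":[0,0,0],"dp":[0,0,0],"claw":85},{"rotation":[0,0,0],"dp":[0,0,0],"claw":85},{"rotation":[0,0,0],"dp":[0,0,0],"claw":85},{"rotation":[0,0,0],"dp":[0,0,0],"claw":85},{"rotation":[0,0,0],"dp":[0,0,0],"claw":85}]' 60 >/dev/null; python3 - <<'E'
from h import *
f=grab_frame("wrist");np.savez("w6",**f)
c=f["img"][40:340,160:560,::-1];cv2.imwrite("pics/w6.png",cv2.resize(c,None,fx=2,fy=2,interpolation=cv2.INTER_CUBIC))
E
python3 st.py
```

```text
time: 37.27
eef_pos: [579.7, -222.3, 45.7]
tcp_rot: [[0.997, -0.08, -0.006], [-0.08, -0.997, 0.01], [-0.007, -0.01, -1.0]]
force: [-6.2, 11.3, 1.5]
finger_gap: 0.574
finger_force: 67.6
37.2667 [ 579.683 -222.316   45.747] [-6.222 11.325  1.519] [ 1.97   0.905 -0.185] 0.5742509563845337 67.63256058096886
time: 38.1
eef_pos: [583.0, -228.5, 175.6]
tcp_rot: [[0.997, -0.079, 0.003], [-0.079, -0.997, -0.002], [0.003, 0.001, -1.0]]
force: [0.4, -0.5, 0.0]
finger_gap: 0.993
finger_force: 0.0
38.9833 [ 582.054 -227.671  172.754] [-0.353 -0.014  0.567] [ 0.054 -0.008 -0.011] 0.9994720830729653 0.0
```

View pics/w6.png

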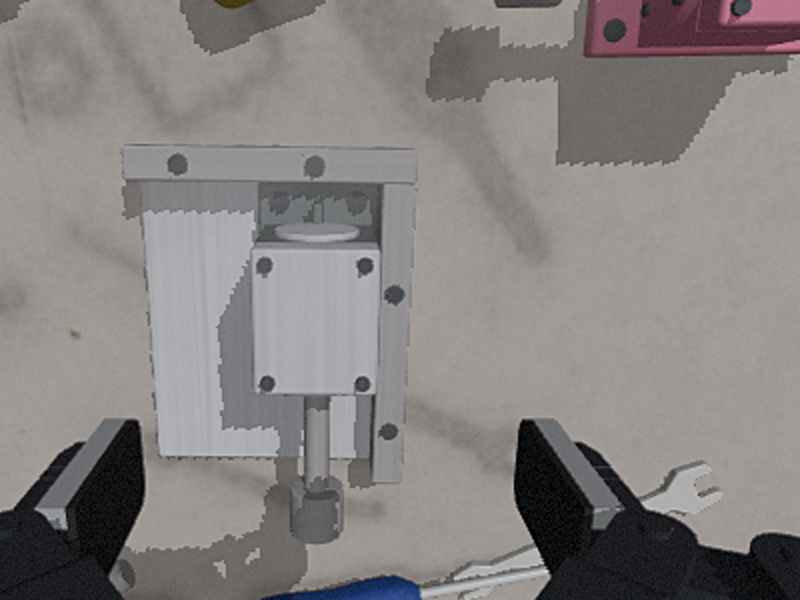

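The unit sits in the corner. Crop positions: inner corner at (382,182), housing top (254–379,247–394), hub (316,512). I will check the gaps numerically and look at the bay.

```bash
python3 - <<'E'
from h import *
w=dict(np.load("w6.npz"))
g=lambda u,v,z:onz(w,(160+u/2,40+v/2),z)
a=np.radians(-4.53);R=np.array([[np.cos(a),-np.sin(a)],[np.sin(a),np.cos(a)]])
c=g(382,182,30);print("corner",c);L=lambda p:R.T@(p-c)[:2]
print("leg ends",L(g(141,182,30)),L(g(373,482,30)))
for q in[(257,247),(379,247),(377,394),(254,394)]:print("top",L(g(*q,80)))
print("foot left back",L(g(258,183,18)),"hub",L(g(316,512,50)),"bayscrew")
print("edges bright profile")
t=grab_frame("top");im=t["img"][160:255,165:415,::-1];cv2.imwrite("pics/t2.png",cv2.resize(im,None,fx=3.2,fy=3.2,interpolation=cv2.INTER_CUBIC))
E
```

```text
corner [ 627.135 -254.682   30.   ]
leg ends [ -0.202 106.229] [-149.66     0.711]
top [-19.807  50.278]
top [-19.72   4.65]
top [-79.289   3.995]
top [-79.384  53.272]
foot left back [-1.561 55.981] hub [-153.797   29.282] bayscrew
edges bright profile
```

View pics/t2.png

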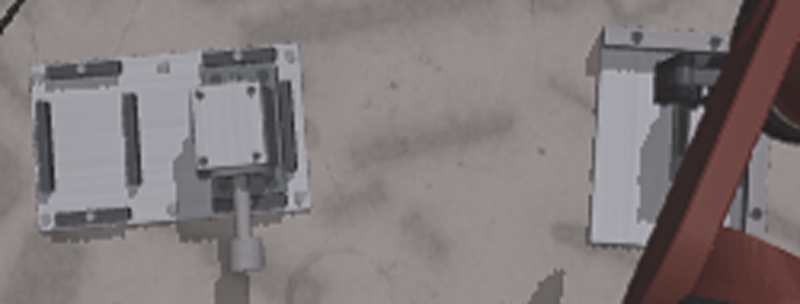

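The bay view shows the good unit (232,125) standing in its bay with its shaft drawn out, and the left bay empty. I'll make one quick squareness check from the screws at crop (264,265), (365,265), (362,384), (267,384).

```bash
python3 - <<'E'
from h import *
w=dict(np.load("w6.npz"));g=lambda u,v,z:onz(w,(160+u/2,40+v/2),z)[:2]
an=lambda d:np.degrees(np.arctan2(d[1],d[0]))
# dark screws, subpixel
gr=w["img"].mean(2)
def sc(u,v):
    x,y=int(160+u/2),int(40+v/2);p=np.clip(130-gr[y-6:y+7,x-6:x+7],0,None);Y,X=np.mgrid[-6:7,-6:7];return np.array([x+(p*X).sum()/p.sum(),y+(p*Y).sum()/p.sum()])
S=[onz(w,sc(*q),80)[:2] for q in[(264,265),(365,265),(362,384),(267,384)]]
print(S);print("unit",an(S[0]-S[3]),an(S[1]-S[2]),an(S[0]-S[1])-90)
print("fence",an(g(382,182,30)-g(373,482,30)),an(g(141,182,30)-g(382,182,30))-90)
L=[onz(w,sc(*q),30)[:2] for q in[(177,164),(314,166),(394,294),(389,431)]];print("fence screws",an(L[0]-L[1])-90,an(L[2]-L[3]))
E
```

```text
[array([ 604.316, -204.572]), array([ 601.341, -242.438]), array([ 552.741, -238.703]), array([ 556.066, -200.523])]
unit -4.796540730585968 -4.3944202489141775 -4.492091371720477
fence -4.8021520879196995 -4.4208908506623885
fence screws -5.5383564499499585 -5.121758877607088
```

Unit and fence agree in angle to within about 1°, and the gaps are under 1 mm, so I'm handing in.

```bash
python3 -c "
from plant import *
print(close_job())"
```

```text
the job is handed in; nothing more can be done
None
```

Unit 1 was the slack one: its shaft travelled about 14–15 mm, against about 5–6 mm for unit 2. It now stands in the fence corner, within about 1 mm of both legs and 1° of square by camera. Unit 2 is still in its bay, both shafts are drawn out, and the job was handed in at about 39 s; no verdict came back.

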